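# Turn the square serving paddle over against the chopping board

### The job

Two small wooden serving paddles lie by the left edge of the big chopping board. Turn over the one with the square blade so that its underside can dry: push its blade up against the edge of the chopping board, tip it up there until it stands on its blade end, carry on over, and leave it lying flat, face down, on top of the chopping board. Leave the paddle with the round blade where it is.

Things in the scene. Friction and masses are not known exactly. Their poses are not given: they have to be found in the camera images.
- chopping_board: Big wooden chopping board, 230 (its x, about to the robot's left) x 340 (y, about towards the robot) x 22 mm, flat on the worktop and fixed to it. Origin: centre of its underside. Its left edge, at x = +115 mm, is the upright 22 mm high fence; both paddles lie in front of it. A peeler (18 mm high) and an egg cup (58 mm) lie on its right part, x below -50 mm.
- square_paddle: Loose wooden paddle, SQUARE blade, about 90 g, 14 mm thick all over. Origin: centre of the blade's underside; blade 76 x 76 mm; handle 24 mm wide (in x) from y = +38 to +98. Starts flat, handle pointing away from the board, blade end (y = -38) 5 to 30 mm off its left edge. z: out of the grooved face, up at first.
- square_toe (a point): Middle of the square paddle's blade end (y = -38 mm in the paddle's frame, half way up its 14 mm thickness). With the handle held lightly by its sides, the paddle turns between the fingers when this end is blocked by the board's edge; from flat, lifted straight up, it may just rise with the hand over the edge, so tilt it with the hand at first and keep pushing.
- round_paddle: The other loose wooden paddle, with a ROUND blade of 76 mm diameter (origin: centre of its underside) and the same handle (24 mm wide, to y = +98 mm, 14 mm thick). It lies beside the square one, some 130 to 170 mm from it between origins, on either side of it. To be left alone.

How it is judged:
On the way:
1. the square paddle stands on its blade end, handle up, against the left edge of the chopping board (angle between square_paddle's own z axis and vertical between 1.2 and 1.95 rad and x of square_toe in the frame of chopping_board between 0.105 and 0.145 m and height (world z) of square_toe below 0.035 m), for 0.05 s.
At the end, for the whole second after the job is handed in: The square paddle lies at rest, face down and flat within 10 degrees, on top of the chopping board, with the middle of its blade over the board (the blade's end may overhang the edge); the round paddle is within 20 mm of where it was and still right way up (angle between square_paddle's own z axis and vertical above 2.97 rad and z of square_paddle in the frame of chopping_board between 0.028 and 0.045 m and x of square_paddle in the frame of chopping_board between -0.06 and 0.115 m and y of square_paddle in the frame of chopping_board between -0.17 and 0.17 m and linear speed of square_paddle below 0.02 m/s and distance of round_paddle from where it was at the start of the episode below 0.02 m and angle between round_paddle's own z axis and vertical below 0.15 rad); the robot touches nothing.
It fails at once if the round paddle is moved by more than 30 mm or tipped (distance of round_paddle from where it was at the start of the episode above 0.03 m or angle between round_paddle's own z axis and vertical above 0.35 rad).
It also fails if it takes over 45 s, if anything falls off the work surface, if the arm or the gripper's body presses on something with over 40 N, if the wrist force passes 120 N, or if a joint passes its speed limit or range.

### The arm

A 6-joint arm with a two-finger parallel gripper is mounted at the origin on a cart in front of the work surface, level with it; the furniture and walls round the work are solid. World frame = base frame: x ahead of the robot, y to its left, z up, the work surface at z = 0. Lengths are in m, angles in rad, forces in N, time in s.
With the tool pointing down it reaches from about 0.25 to 0.775 m from the base axis. Payload 4 kg.
Tool frame: the origin (TCP) lies midway between the tips of the shut fingers; the grasp point (between the pads) lies 19 mm behind it; z points along the fingers, y is the line along which they close (so a half turn about z gives the same grasp; the last joint's range is limited). The gripper opens to 85 mm and grips with 20 to 120 N. Pads are 22 mm wide; open, the fingers measure 114 mm over their backs; the gripper's body (76 mm by 85 mm) begins 54 mm behind the grasp point. The pads swing forward as they close: fully open they stand 13 mm farther back than shut.
Start: joints at [1.082, 0.087, 1.371, -0, 1.684, -0.103], TCP at [0.207, 0.51, 0.206] pointing down, gripper open.
Joint ranges: [-3.1, 3.1], [-0.76, 2.03], [0.27, 2.55], [-1.08, 4.22], [0.17, 2.65], [-2.57, 2.57]. Speed limits (rad/s): [2.79, 2.79, 3.14, 3.14, 3.14, 3.14].

### API

Orientations are given as a unit quaternion [w, x, y, z].
In Python, from workcell import goto, move_linear, set_joints, ungrasp, close, wait, inverse_kinematics, get_obs, snapshot, Unreachable, close_job, trace, mark_of gives the robot as it stands. Calls block until the motion is done:
- goto(position, orientation): joint-space move of the TCP to a pose.
- move_linear(position, orientation=None, speed=0.15): straight line of the TCP; orientation=None keeps the orientation; speed is the mean speed in m/s.
- set_joints(angles): joint-space move.
- ungrasp() and close(effort=None): open the fingers fully, or close them until they stop; effort is the grip in N (None keeps the last).
- wait(seconds).
- inverse_kinematics(position, orientation): joint angles nearest the present ones, or None.
- get_obs(): the state.
- snapshot(name): name is "side" or "top" or "wrist"; returns a dict with "pixels" (400x640x3 uint8, blue, green, red), "range_z" (400x640 float32, m along the optical axis (not along the pixel's ray), 0 where there is no reading), "camera_matrix" (3x3 intrinsics, pixels), "R" (3x3) and "t" (3): a world point X has camera coordinates R X + t; the wrist camera has in their place "tool_from_camera" (4x4, takes a point from camera to tool coordinates, whose origin is the TCP and whose axes are the flange's). Camera axes: x right, y down, z forward; pixel columns grow to the right and rows downward; lengths in m; the calibration is good to about 2 mm. A picture is of the moment at which its call begins: read the wrist's pose just before it.
A pose or a line that the arm cannot do raises Unreachable and nothing moves.
- close_job(): hands the job in; it is judged then, once.
Trained networks look in the newest picture that a camera, given by its name, has taken for a name from the list of things; names that differ only in an ending like _2 or _b are one class to them, and where a whole thing is asked for, a point or a joint stands for the part that bears it (a point fixed in the world has none). Each returns a list of dicts, best first, with "conf" (0 to 1); they miss things now and then, are a little off and sometimes report something else, mostly with a low value. They report only what shows in the picture. A call takes as long as a camera call.
- trace(camera, thing): "region" (400x640 bool, what is visible of it) and "box" ([centre column, centre row, width, height] in pixels, round what is visible of it).
- mark_of(camera, thing): "at" ([column, row] in pixels: a listed point, or the origin of a listed thing).
The state is a dict: "t": time; "joints": joint angles; "joint_velocities": joint speeds; "joint_torque": joint torques, N m; "tool_pos": TCP position; "tcp_rot": TCP orientation; "force": force on the tool from outside, world axes, zero at the start; "torque": the same for the moment, N m; "opening": finger opening in m; "grip_force": force on a finger pad.
Only numpy, scipy, OpenCV 4.12 (cv2) and the standard library are available. Lean on these libraries where they do the work, as an engineer would, in place of code of your own. Each camera call takes 0.05 s, during which the arm holds its last target. There are 200 camera calls.

## Working session

There is one attempt and no reset: what is moved stays moved. The work goes in short steps, each a Python script; the robot and the scene stay as the last script left them, time stands still between calls to the robot, and variables do not carry over. Pictures are saved under pics/ and viewed, at most 10 in all, crops included, and the job is handed in when it is done.

```bash
mkdir -p pics; ls; cat > h.py <<'E'
import numpy as np, cv2
from workcell import *
from scipy.spatial.transform import Rotation as Rn
def pts(s, mask):
    z=s["range_z"]; v,u=np.nonzero(mask&(z>0)); d=z[v,u]
    K=s["camera_matrix"]
    c=np.stack([(u-K[0,2])*d/K[0,0],(v-K[1,2])*d/K[1,1],d],1)
    if "R" in s: return (c-s["t"])@s["R"]
    return c
def px(s,at,z):
    K=s["camera_matrix"]; r=s["R"].T@np.linalg.solve(K,[at[0],at[1],1]); o=-s["R"].T@s["t"]
    return o+r*(z-o[2])/r[2]
E
python3 - <<'E'
from h import *
s=snapshot("top"); img=s["pixels"].copy()
for n in ["chopping_board","square_paddle","round_paddle"]:
    for t in trace("top",n)[:2]:
        P=pts(s,t["region"]); 
        m=t["region"].astype(np.uint8)
        zt=np.median(P[:,2]); Q=P[abs(P[:,2]-zt)<.006]
        r=cv2.minAreaRect(Q[:,:2].astype(np.float32))
        print(n,round(t["conf"],2),np.round(t["box"]),"z",zt.round(4),"mean",Q.mean(0).round(4),"rect",np.round(r[0],4),np.round(r[1],4),r[2], len(Q))
        cs,_=cv2.findContours(m,0,2); cv2.drawContours(img,cs,-1,(0,0,255),1)
    for a in mark_of("top",n)[:2]: print("  mark",a["conf"],np.round(a["at"],1),px(s,a["at"],.014).round(4))
for a in mark_of("top","square_toe")[:2]: print("  toe",a["conf"],a["at"],px(s,a["at"],.007).round(4))
cv2.imwrite("pics/a.png",img)
s=snapshot("side"); cv2.imwrite("pics/b.png",s["pixels"])
o=get_obs(); print(o["tool_pos"],o["tcp_rot"],o["opening"],o["t"])
E
```

```text
pics
chopping_board 0.94 [390. 204. 147. 200.] z 0.0213 mean [ 0.5397 -0.0911  0.0213] rect [ 0.546  -0.0989] [0.3402 0.2305] 2.165515184402466 22793
  mark 0.75 [386.2 199.5] [ 0.5485 -0.0953  0.014 ]
square_paddle 0.91 [274. 169.  73.  43.] z 0.0142 mean [0.6064 0.0897 0.0142] rect [0.608  0.1066] [0.1344 0.0766] 88.78041076660156 2188
  mark 0.94 [290.4 169.7] [0.6056 0.0746 0.014 ]
round_paddle 0.67 [281. 252.  75.  45.] z 0.0145 mean [0.4596 0.0781 0.0145] rect [0.4625 0.0922] [0.1318 0.0718] 88.42549133300781 1868
  mark 0.58 [300.9 248.5] [0.4649 0.0581 0.014 ]
  toe 0.78 [311.6, 168.9] [0.6075 0.0366 0.007 ]
  toe 0.16 [291.5, 170.4] [0.6055 0.0729 0.007 ]
[0.20695302 0.50955954 0.20624636] [ 4.94320238e-06  1.91688752e-01  9.81455766e-01 -3.90058690e-05] 0.08543096141794393 0.45
```

View pics/a.png

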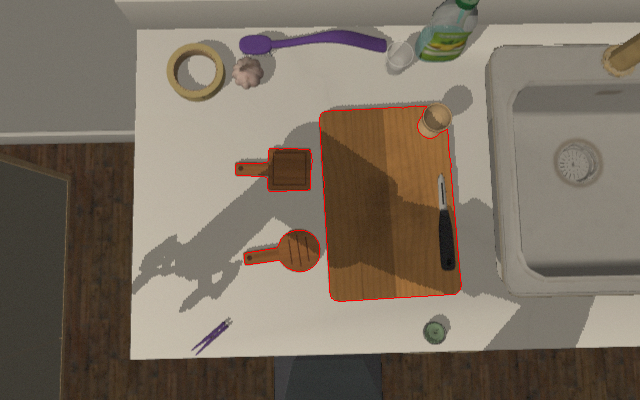

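View pics/b.png

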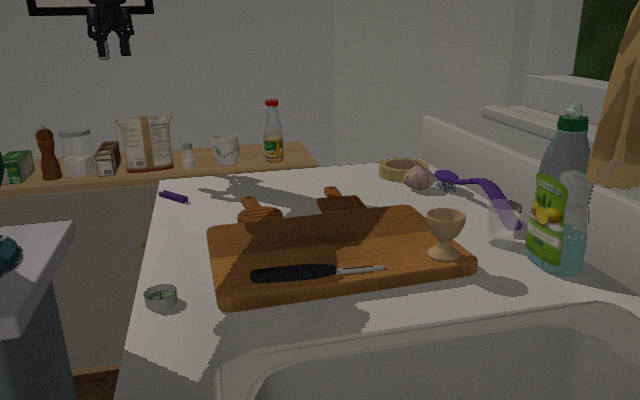

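The top view shows the square paddle at (290,170), with its handle to the left. The round paddle is at (300,250) and the board's left edge is at column ~325. The networks' regions match the picture and the given sizes. Next I check IK along the path, then grasp the handle.

```bash
cat >> h.py <<'E'
A=np.deg2rad(2.17)
c=np.array([np.cos(A),np.sin(A),0]); n=np.array([-np.sin(A),np.cos(A),0]); k=np.array([0,0,1.])
E0=np.array([.546,-.0989,0])+.115*n      # edge middle
SGN=1
def quat(phi,s=None):
    s=s or SGN
    z=np.sin(phi)*n-np.cos(phi)*k; y=s*c; x=np.cross(y,z)
    q=Rn.from_matrix(np.stack([x,y,z],1)).as_quat(); return [q[3],*q[:3]]
def tcp(cx,ny,z,phi):   # pivot (grip) point: along edge cx, off edge ny, height z
    return E0+cx*c+ny*n+z*k+.004*(np.sin(phi)*n-np.cos(phi)*k)
def put(cx,ny,z,phi,speed=.06): move_linear(list(tcp(cx,ny,z,phi)),quat(phi),speed)
def arc(th,L,yo=0): return yo+.014*np.sin(th)+L*np.cos(th)-.007*np.sin(th), L*np.sin(th)+.007*np.cos(th)
E
python3 - <<'E'
from h import *
s=snapshot("top"); t=trace("top","square_paddle")[0]; P=pts(s,t["region"]); P=P[abs(P[:,2]-.014)<.006]
a=(P-E0)@c; b=(P-E0)@n
h=b>b.max()-.045; print("n range",b.min(),b.max(),"handle c",np.median(a[h]),np.ptp(a[h]),"blade c",np.median(a[b<b.min()+.06]))
cx=np.median(a[h])
for sg in (1,-1):
  for ny,z,phi in [(.14,.1,0),(.14,.007,0),(.11,.05,.5),(.09,.09,.8),(0,.13,.8),(-.09,.03,.8),(.0,.13,.4),(-.09,.03,.4),(-.09,.03,0),(-.09,.03,-.4)]:
    q=inverse_kinematics(list(tcp(cx,ny,z,phi)),quat(phi,sg)); print(sg,ny,z,phi,None if q is None else np.round(q,2))
E
```

```text
n range 0.01904499076162217 0.15504983629042587 handle c 0.07150443214537675 0.024059149592004767 blade c 0.0662045080760037
1 0.14 0.1 0 [ 0.17  0.3   1.34 -0.    1.5   0.13]
1 0.14 0.007 0 [ 0.17  0.38  1.44 -0.    1.33  0.13]
1 0.11 0.05 0.5 [-0.15  0.35  1.47  0.49  1.44 -0.28]
1 0.09 0.09 0.8 [-0.31  0.41  1.44  0.74  1.62 -0.44]
1 0 0.13 0.8 [-0.44  0.43  1.32  0.71  1.77 -0.47]
1 -0.09 0.03 0.8 [-0.55  0.61  1.28  0.65  1.74 -0.64]
1 0.0 0.13 0.4 [-0.28  0.3   1.33  0.38  1.63 -0.31]
1 -0.09 0.03 0.4 [-0.41  0.43  1.37  0.36  1.52 -0.49]
1 -0.09 0.03 0 [-0.21  0.34  1.44 -0.    1.37 -0.24]
1 -0.09 0.03 -0.4 [ 0.01  0.35  1.48 -0.41  1.32  0.08]
-1 0.14 0.1 0 None
-1 0.14 0.007 0 None
-1 0.11 0.05 0.5 None
-1 0.09 0.09 0.8 None
-1 0 0.13 0.8 None
-1 -0.09 0.03 0.8 [-0.55  0.61  1.28  0.65  1.74  2.5 ]
-1 0.0 0.13 0.4 None
-1 -0.09 0.03 0.4 None
-1 -0.09 0.03 0 None
-1 -0.09 0.03 -0.4 None
```

```bash
python3 - <<'E'
from h import *
cx=.0705; nb=.137
goto(list(tcp(cx,nb,.12,0)),quat(0)); put(cx,nb,.0075,0,.12); close(20)
o=get_obs(); print(o["t"],o["opening"],o["grip_force"],o["force"].round(2) if hasattr(o["force"],'round') else o["force"])
f0=np.array(o["force"])
for i in range(16):
    nb-=.002; put(cx,nb,.0075,0,.05); f=np.array(get_obs()["force"])-f0
    print(round(nb,3),f.round(1), end=" ")
    if f@n>4: break
o=get_obs(); print(o["t"],o["opening"])
s=snapshot("top"); t=trace("top","square_paddle"); t=t and t[0]; P=pts(s,t["region"]); P=P[abs(P[:,2]-.014)<.004]; b=(P-E0)@n; print(t["conf"],np.percentile(b,[1,99]))
E
```

```text
4.3667 0.0002821360884806991 0.0 [-0.21 -1.06 -0.91]
0.135 [0.2 0.9 0.8] 0.133 [-0.2  1.3  1.5] 0.131 [0.  0.4 0.9] 0.129 [-1.1  0.6  1. ] 0.127 [0.5 1.3 1.3] 0.125 [-0.1  1.6  1.2] 0.123 [0.5 0.9 1.2] 0.121 [-0.2  0.4  0.3] 0.119 [-0.3  1.2  1.4] 0.117 [-0.4  1.   0.7] 0.115 [0.2 2.4 1.2] 0.113 [0.  1.5 0.2] 0.111 [-0.   1.7  1.5] 0.109 [0.7 1.4 1.5] 0.107 [0.7 0.8 0.8] 0.105 [-0.6  1.2  0.9] 8.3667 0.0004013561245570904
0.58 [0.02008837 0.09644773]
```

```bash
python3 - <<'E'
from h import *
o=get_obs(); print(o["tool_pos"],o["tcp_rot"],tcp(.0705,.105,.0075,0))
p=np.array(o["tool_pos"]); move_linear([p[0],p[1],.12],None,.15)
a=snapshot("top")["pixels"][100:300,180:400]; b=snapshot("side")["pixels"]
cv2.imwrite("pics/c.png",np.hstack([cv2.resize(a,(440,400)),b[100:300,200:400].repeat(2,0).repeat(2,1)[:, :360]]))
move_linear([p[0],p[1]+.05,.2],None,.2)
s=snapshot("top")
for nm in("square_paddle","round_paddle"):
  t=trace("top",nm)[0]; P=pts(s,t["region"]); P=P[abs(P[:,2]-.014)<.006]
  A_=(P-E0)@c; B=(P-E0)@n; print(nm,t["conf"],np.percentile(B,[.5,99.5]),np.percentile(A_,[.5,99.5]), len(P))
  for lo in np.arange(.02,.16,.01):
    m=(B>lo)&(B<lo+.01)
    if m.any(): print(round(lo,2),A_[m].min().round(4),A_[m].max().round(4))
E
```

```text
[0.60813819 0.12358162 0.00351849] [-7.42162364e-07  6.93619383e-01  7.20341691e-01  2.25594984e-05] [0.60811923 0.12361169 0.0035    ]
square_paddle 0.89 [0.02007127 0.15324233] [0.02935439 0.10472631] 2189
0.02 0.0277 0.1027
0.03 0.0284 0.1033
0.04 0.0289 0.1038
0.05 0.0295 0.1042
0.06 0.0301 0.1044
0.07 0.031 0.1052
0.08 0.0312 0.1059
0.09 0.0321 0.1056
0.1 0.0589 0.0815
0.11 0.0597 0.0801
0.12 0.0607 0.0827
0.13 0.0609 0.0831
0.14 0.0615 0.0835
0.15 0.0621 0.0833
round_paddle 0.95 [0.01482386 0.13442216] [-0.11387889 -0.04256766] 1797
0.02 -0.1086 -0.047
0.03 -0.1132 -0.0428
0.04 -0.1146 -0.0404
0.05 -0.1159 -0.0419
0.06 -0.1135 -0.045
0.07 -0.1076 -0.0499
0.08 -0.0948 -0.0599
0.09 -0.094 -0.071
0.1 -0.0951 -0.071
0.11 -0.0962 -0.072
0.12 -0.0973 -0.0732
0.13 -0.0971 -0.0745
```

View pics/c.png

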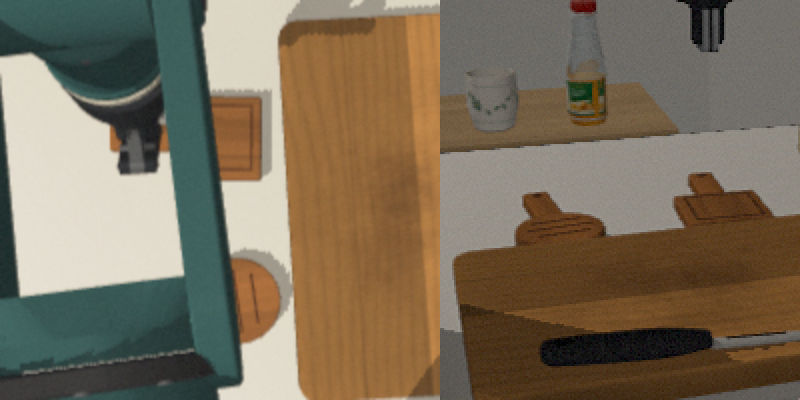

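```bash
python3 - <<'E'
from h import *
p=list(tcp(.0705,.137,.10,0)); goto(p,quat(0))
o=get_obs(); P=np.array(o["tool_pos"]); ims=[]
for cam in("top","side"):
    s=snapshot(cam); q=s["camera_matrix"]@(s["R"]@P+s["t"]); u=q[:2]/q[2]; print(cam,u.round(1))
    print("cam pos",(-s["R"].T@s["t"]).round(3))
    im=s["pixels"].copy(); cv2.circle(im,tuple(int(v) for v in u.round()),3,(0,0,255),1)
    x,y=np.clip(int(u[0])-65,0,510),np.clip(int(u[1])-100,0,200)
    ims.append(cv2.resize(im[y:y+200,x:x+130],(390,600)))
cv2.imwrite("pics/d.png",np.hstack(ims)); print(o["opening"],o["t"])
E
```

```text
top [238.2 161.3]
cam pos [0.453 0.035 0.887]
side [328.4 146.3]
cam pos [ 0.386 -0.749  0.325]
9.556354025437666e-05 10.7667
```

View pics/d.png

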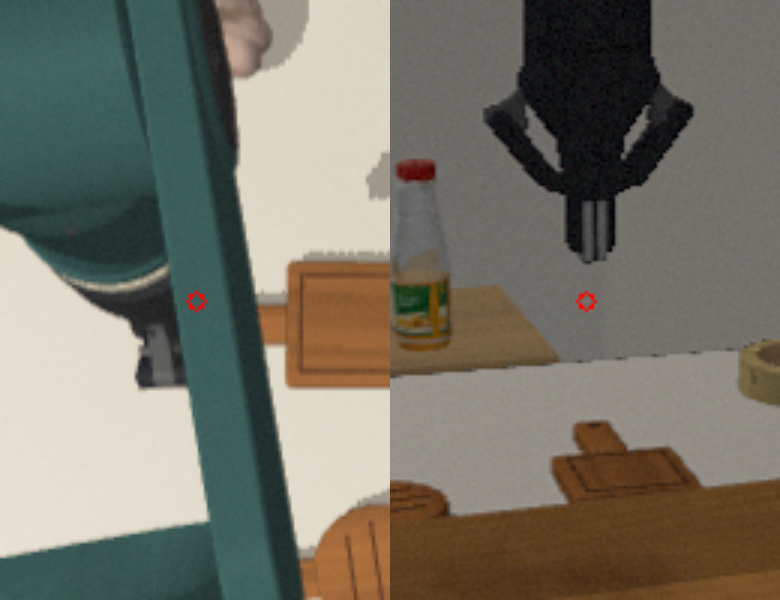

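The side view shows the shut fingertips at about pixel (331,133). The reported TCP projects 13 rows lower, to (328,146). That fits the fingers closing above the handle, so I measure the real tip with depth.

```bash
python3 - <<'E'
from h import *
o=get_obs(); T=np.array(o["tool_pos"])
s=snapshot("side"); m=np.zeros((400,640),bool); m[60:175,290:370]=1
P=pts(s,m); P=P[np.linalg.norm((P-T)[:,:2],axis=1)<.06]; P=P[P[:,2]>.05]
print(T,len(P)); 
for lo in np.arange(.08,.2,.01):
    q=P[(P[:,2]>lo)&(P[:,2]<=lo+.01)]
    if len(q): print(lo.round(2),len(q),(q.mean(0)-T).round(4),np.ptp(q,axis=0).round(3))
print("min z",np.sort(P[:,2])[:15].round(4))
w=snapshot("wrist"); print(w["tool_from_camera"].round(3)); cv2.imwrite("pics/e.png",w["pixels"])
E
```

```text
[0.60893522 0.15604647 0.09924538] 2713
0.12 38 [-0.001  -0.0073  0.0276] [0.023 0.019 0.007]
0.13 81 [-0.001  -0.0073  0.0358] [0.028 0.019 0.01 ]
0.14 93 [-0.0013 -0.0069  0.0457] [0.027 0.017 0.01 ]
0.15 92 [-0.0015 -0.0065  0.0558] [0.028 0.023 0.01 ]
0.16 128 [-0.     -0.0081  0.0666] [0.06  0.022 0.01 ]
0.17 231 [ 0.0001 -0.0077  0.0761] [0.076 0.027 0.01 ]
0.18 243 [ 0.0015 -0.007   0.0859] [0.091 0.037 0.01 ]
0.19 260 [ 0.0006 -0.0091  0.0957] [0.107 0.038 0.01 ]
min z [0.1232 0.1233 0.1235 0.1235 0.1235 0.1237 0.1241 0.1242 0.1246 0.1249
 0.1252 0.1256 0.1256 0.1256 0.1257]
[[-0.    -0.963 -0.269  0.069]
 [ 1.    -0.     0.     0.   ]
 [-0.    -0.269  0.963 -0.169]
 [ 0.     0.     0.     1.   ]]
```

View pics/e.png

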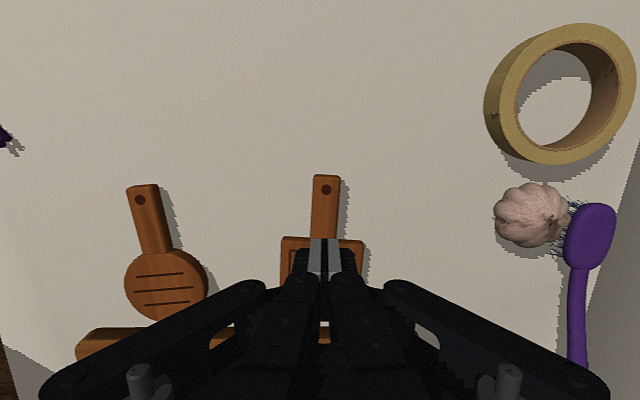

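The wrist view has the handle at (325,205), in line with the fingers at (325,250). Side depth puts the real shut tips 24 mm behind the reported TCP, so the first grasp closed in the air. I'm correcting the tool offset and retrying, with an opening check before anything moves.

```bash
sed -i 's/+\.004\*(np/+.030*(np/' h.py; python3 - <<'E'
from h import *
cx=.0718; nb=.137
f0=np.array(get_obs()["force"]); ungrasp()
put(cx,nb,.03,0,.12); print(get_obs()["force"]-f0)
put(cx,nb,.0085,0,.05); print((get_obs()["force"]-f0).round(2),get_obs()["tool_pos"]); close(20)
o=get_obs(); print(o["t"],o["opening"],o["grip_force"],(o["force"]-f0).round(2))
if o["opening"]>.015:
  for i in range(14):
    nb-=.002; put(cx,nb,.0085,0,.05); f=np.array(get_obs()["force"])-f0
    print(round(nb,3),f.round(1), end=" ")
    if f@n>5: break
  o=get_obs(); print(o["t"],o["opening"])
E
```

```text
[-0.49347622  1.61136447 -0.58075258]
[ 0.17  0.73 -1.04] [ 0.60794837  0.155597   -0.02196286]
13.875 0.02349749982450956 19.984469711780548 [-0.94  0.44  0.21]
0.135 [-1.2  1.4  1. ] 0.133 [-1.6  2.1  2.2] 0.131 [-0.7  2.9  3.5] 0.129 [0.6 3.5 3.6] 0.127 [-0.4  4.3  4.5] 0.125 [-0.4  3.4  4.1] 0.123 [-1.2  3.4  3.9] 0.121 [-0.   4.6  4.3] 0.119 [-0.6  3.7  4.1] 0.117 [-1.   5.7  5. ] 16.375 0.023730071362811522
```

```bash
python3 - <<'E'
from h import *
cx=.0718
def fr(): o=get_obs(); return np.round(o["force"],1),round(o["opening"],4),round(o["t"],2)
for th in np.r_[.15:.9:.15, 1.0,1.2,1.4,1.57]:
    ny,z=arc(th,.118,-.004); put(cx,ny,z+.0015,min(th,.6),.06); print(round(th,2),*fr())
    
a=snapshot("side")["pixels"]; b=snapshot("wrist")["pixels"]
cv2.imwrite("pics/f.png",np.hstack([a[60:300,200:440].repeat(2,0).repeat(2,1)[:,:400],cv2.resize(b,(400,480))[:, :]]))
E
```

```text
0.15 [-1.2 10.6  0.7] 0.0237 16.82
0.3 [-1.3  9.3  2.9] 0.0232 17.27
0.45 [-1.1  8.4  3.7] 0.0232 17.73
0.6 [-1.1  7.7  4.5] 0.0236 18.17
0.75 [-1.2  3.4  1.9] 0.0235 18.59
1.0 [ 0.3 -0.1 -0.1] 0.0231 19.2
1.2 [ 0.2  1.1 -0.5] 0.0232 19.73
1.4 [-0.4  0.3 -0.3] 0.023 20.26
1.57 [-0.4  0.8 -0.3] 0.0234 20.74
```

View pics/f.png

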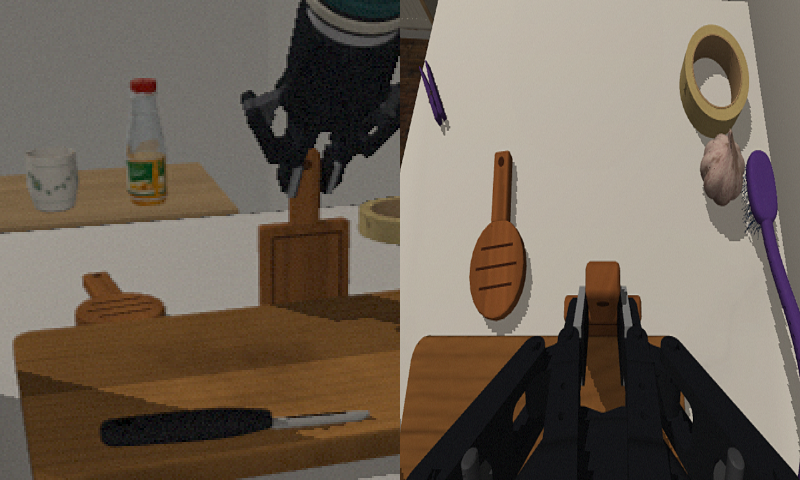

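The paddle stands on its blade end at the board's edge, with its grooved face towards the board (blade around (305,265) in the left crop). The round paddle hasn't moved. I check the angle and toe by depth before going over.

```bash
python3 - <<'E'
from h import *
s=snapshot("side"); t=trace("side","square_paddle")[0]; P=pts(s,cv2.erode(t["region"].astype(np.uint8),np.ones((3,3)))>0)
a=(P-E0)@c;b=(P-E0)@n;z=P[:,2]; m=(abs(b)<.08)&(z<.09)&(z>.015)
p=np.polyfit(z[m],b[m],1); r=abs(np.polyval(p,z)-b)<.006; m&=r; p=np.polyfit(z[m],b[m],1)
print(t["conf"],m.sum(),"slope dn/dz",p[0],"angle",np.pi/2-np.arctan(p[0]),"n at z=0,.02",np.polyval(p,[0,.02]), "c range",np.percentile(a[m],[1,99]),"ztop",np.percentile(z,[1,99]))
for a in mark_of("side","square_toe")[:1]: print(a)
E
```

```text
0.9 1660 slope dn/dz 0.027143503493393853 angle 1.5436594865272422 n at z=0,.02 [0.00157328 0.00211615] c range [0.03485103 0.10627423] ztop [0.02210861 0.13879112]
{'at': [353.2, 217.3], 'conf': 0.59}
```

Angle 1.54 rad, face 2 mm off the edge, toe about on the worktop: the standing condition holds. Now over the top corner, with the blade hooked 12 mm below it.

```bash
python3 - <<'E'
from h import *
cx=.0718; D=.106
def fr(): o=get_obs(); return np.round(o["force"],1),round(o["opening"],4),round(o["t"],2)
def over(th,phi,bias,v=.07):
    e=np.array([np.cos(th),np.sin(th)]); w=np.array([-np.sin(th),np.cos(th)])
    g=np.array([0,.022])+D*e-(.007-bias)*w
    put(cx,g[0],g[1],phi,v); print(round(th,2),*fr())
wait(.1)
for th,phi,b in [(1.6,.6,.0),(1.85,.6,.003),(2.1,.6,.003),(2.35,.6,.003),(2.6,.4,.003),(2.85,.2,.003),(3.05,.05,.001)]: over(th,phi,b)
s=snapshot("side"); t=trace("side","square_paddle")[0]; P=pts(s,cv2.erode(t["region"].astype(np.uint8),np.ones((3,3)))>0)
b=(P-E0)@n;z=P[:,2]
for lo in np.arange(-.14,.06,.02):
    m=(b>lo)&(b<lo+.02)
    if m.sum()>5: print(lo.round(2),m.sum(),np.percentile(z[m],[5,50,95]).round(4))
cv2.imwrite("pics/g.png",s["pixels"][80:300,200:500].repeat(2,0).repeat(2,1))
E
```

```text
1.6 [-0.4  0.1 -0.4] 0.023 21.37
1.85 [-0.5  0.6 -0.8] 0.0232 21.93
2.1 [-0.2  0.3  0.7] 0.0235 22.46
2.35 [ 0.9  0.6 -0.1] 0.0229 22.98
2.6 [0.5 1.1 0.1] 0.0224 23.59
2.85 [-0.3  1.3 -1. ] 0.0222 24.18
3.05 [ 0.   0.4 -0.4] 0.0224 24.63
-0.1 44 [0.0637 0.0678 0.0714]
-0.06 42 [0.0394 0.0428 0.0458]
-0.04 87 [0.0371 0.0449 0.0493]
-0.02 22 [0.0269 0.0326 0.0379]
0.0 17 [0.0203 0.0257 0.0309]
```

View pics/g.png

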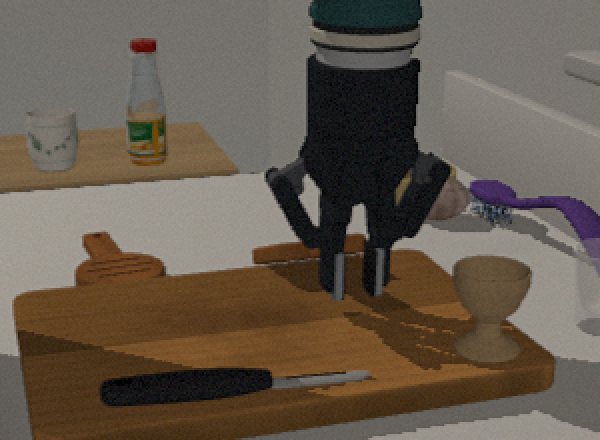

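```bash
python3 - <<'E'
from h import *
o=get_obs(); print(o["opening"],o["grip_force"],o["tool_pos"])
a=snapshot("wrist")["pixels"]; b=snapshot("top")["pixels"][100:300,200:400]
cv2.imwrite("pics/i.png",np.hstack([cv2.resize(a,(400,400)),cv2.resize(b,(400,400))]))
E
```

```text
0.02198414266166072 19.588551241904497 [ 0.61756062 -0.08515772  0.00812216]
```

View pics/i.png

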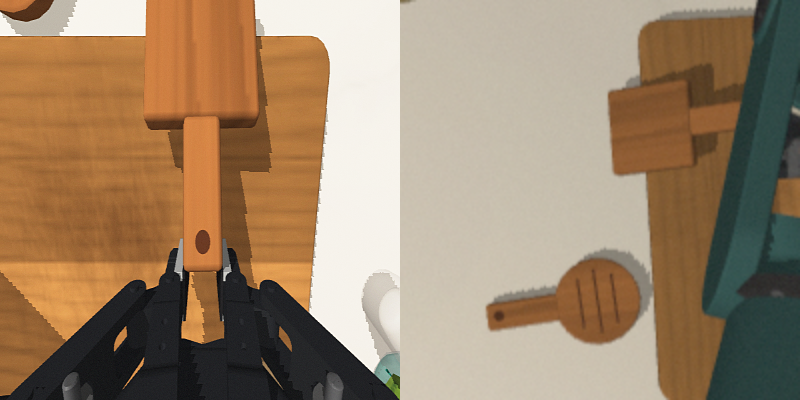

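The wrist view shows the paddle turned over, underside up, with the handle end still held at about (202,250). The top view shows nearly half the blade overhanging the edge (edge at column ~648, blade 610–692). I drag it further onto the board, lower it and release.

```bash
python3 - <<'E'
from h import *
p=np.array(get_obs()["tool_pos"])
p=p-.038*n; move_linear(list(p),quat(0),.08); o=get_obs(); print(o["force"].round(1),o["opening"],o["t"])
p[2]-=.006; move_linear(list(p),None,.05); o=get_obs(); print(o["force"].round(1),o["opening"],o["t"])
ungrasp(); wait(.3); print(get_obs()["t"])
p[2]=.16; move_linear(list(p),None,.15); p+=[-.15,-.0,.1]; 
try: move_linear(list(p),None,.25)
except Unreachable: print("unr")
s=snapshot("top")
for nm in("square_paddle","round_paddle"):
  t=trace("top",nm)[0]; P=pts(s,t["region"]); a=(P-E0)@c;b=(P-E0)@n;z=P[:,2]
  print(nm,t["conf"],np.percentile(b,[1,99]).round(3),np.percentile(a,[1,99]).round(3),"z",np.percentile(z,[2,50,98]).round(4), len(P))
  M=np.c_[a,b,np.ones(len(a))]; print("tilt",np.linalg.lstsq(M,z,rcond=None)[0].round(3))
  print(" mark",[( (px(s,q["at"],.03)-E0)@n) for q in mark_of("top",nm)[:1]])
print(get_obs()["t"],get_obs()["force"].round(1)); cv2.imwrite("pics/j.png",s["pixels"])
E
```

```text
[-0.1 -0.4  0.5] 0.02221100571523375 25.4667
[-0.1  0.8 -0.8] 0.021769551068222433 25.7333
26.6667
square_paddle 0.63 [-0.136 -0.003] [0.032 0.106] z [0.0306 0.0365 0.0395] 2361
tilt [0.006 0.006 0.036]
 mark [np.float64(-0.04017732749602394)]
round_paddle 0.76 [0.015 0.144] [-0.113 -0.044] z [0.0107 0.0144 0.0177] 1910
tilt [0.005 0.001 0.015]
 mark [np.float64(0.0472350385879741)]
28.9917 [ 0.   0.  -0.3]
```

View pics/j.png

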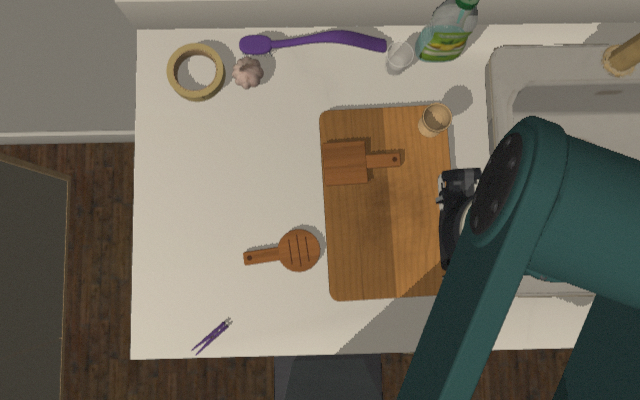

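The square paddle lies flat and face down on the board: blade at (346,163), top at z = 36 mm, tilt about 0. The round paddle is unmoved at (300,250) and the arm is clear, so I'm handing in.

```bash
python3 -c "
from workcell import *
print(close_job())"
```

```text
the job is handed in; nothing more can be done
None
```

The square paddle stood on its blade end at the board's edge, was carried over and now lies flat, face down, on the chopping board; the round paddle was left in place, and I handed in at about 29 s (no verdict was shown).

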